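# Load the empty flange nest and bolt it shut

## Robot

A 6-joint arm with a two-finger parallel gripper is mounted at the origin on a cart in front of the work surface, level with it; the furniture and walls round the work are solid. World frame = base frame: x ahead of the robot, y to its left, z up, the work surface at z = 0. Lengths are in m, angles in degrees, forces in N, time in s.
With the tool pointing down it reaches from about 0.3 to 0.75 m from the base axis. Payload 8.5 kg.
Tool frame: the origin (TCP) lies at the very end of the fingers, on their centre line; the grasp point (between the pads) lies 19 mm behind it; z points along the fingers, y is the direction in which the jaws open and shut (so a half turn about z gives the same grasp; the last joint's range is limited). The gripper opens to 85 mm and grips with 20 to 120 N. Pads are 22 mm wide; open, the fingers measure 114 mm over their backs; the gripper's body (76 mm by 85 mm) begins 54 mm behind the grasp point. The pads swing forward as they close: fully open they stand 13 mm farther back than shut.
Start: joints at [-84.07, 21.807, 74.336, -0, 83.858, -12.336], TCP at [0.172, -0.522, 0.231] pointing down, gripper open.
Joint ranges: [-178.18, 178.18], [-50.72, 133.34], [12.68, 142.11], [-81.47, 261.47], [9.98, 163.14], [-165.26, 165.26]. Speed limits (degrees/s): [136.94, 136.94, 180, 180, 180, 180].

## Interface

Orientations are given as a 3x3 rotation matrix whose columns are the frame's x, y, z axes.
In Python, from rig import env, vision, close_job, spotter gives the robot as it stands. The module is installed in compiled form; this text tells all that it offers.
- The arm moves only by the tool jog_arm, never from a script. Its argument "plan" is a list that holds one entry, the list of rows, each a list of 6 numbers: the shift along the tool's x, y, z in units of 40 mm (1.0 is 40 mm), then the turn, a rotation vector about the tool's x, y, z in units of 0.15 rad (1.0 is 0.15 rad). A call has 1 to 10 rows; each row shifts and turns the commanded pose from where the row before left it, along the tool's axes as they then stand; what a row does not reach is not made up. A row lasts 1/10 s, in which the tool goes at most 50 mm and 8.59 degrees, less where a joint would pass 70% of its speed; a pose out of reach is approached as far as the arm can. A call with a number of a shift or a turn outside -1 to 1 is refused whole. A call with a gripper value outside its range is refused whole. "grip" is the opening, from -1 (shut) to 1 (fully open), set as the call begins (left out, the last holds). The fingers move at their own pace and stop on an object; "squeeze" is the grip in N (left out, the last holds). Time passes only in rows, so rows that do not move let the fingers close. It gives the time, the measured TCP pose, the force and the opening at its end, in the units of the state.
- env.observe(): the state, without advancing time (a new reading comes with each control period).
- vision.get_image(name): name is "side" or "top" or "wrist"; returns (picture, depth): 384x512x3 uint8, red, green, blue; 384x512 float32, m along the optical axis (not along the pixel's ray), 0 where there is no reading.
- vision.camera_info(name): a dict with "fx", "fy", "cx", "cy" (pixels), "rvec" (rotation vector, rad) and "tvec" (3), from world to camera coordinates, as OpenCV has them. Camera axes: x right, y down, z forward; pixel columns grow to the right and rows downward; lengths in m; the calibration is good to about 2 mm. The wrist camera is an equidistant fisheye: a pixel r from the principal point sees the ray r / f radians off the axis. A picture is of the moment at which its call begins: read the wrist's pose just before it. camera_info takes no time and is no camera call; for the wrist camera it gives the pose at the moment of the call.
- close_job(): hands the job in, once; it reports no verdict.
Trained networks look in the newest picture that a camera, given by its name, has taken for a name from the list of things; names that differ only in an ending like _2 or _b are one class to them, and where a whole thing is asked for, a point or a joint stands for the part that bears it (a point fixed in the world has none). Each returns a list of dicts, best first, with "score" (0 to 1); they miss things now and then, are a little off and sometimes report something else, mostly with a low value. They report only what shows in the picture. A call takes as long as a camera call. They do not tell look-alikes from the thing itself.
- spotter.trace(camera, query): "pixels" (384x512 bool, what is visible of it) and "rect" ([left, top, right, bottom] in pixels, round what is visible of it).
The state is a dict: "time_s": time; "q": joint angles; "qvel": joint speeds; "joint_efforts": joint torques, N m; "position": TCP position; "tool_rot": TCP orientation; "ft_force": force on the tool from outside, world axes, zero at the start; "wrist_torque": the same for the moment, N m; "grip_width": finger opening in m.
Only numpy, scipy, OpenCV 4.12 (cv2) and the standard library are available. Lean on these libraries where they do the work, as an engineer would, in place of code of your own. Each camera call takes 0.05 s, during which the arm holds its last target.

## Task

Of the two steel nests on the bench one already holds a ring flange and the other is empty. Draw the empty nest's slide bolt, slide the loose flange along the bench, without lifting it, into that nest until it is fully home, and shut the bolt again behind it. Leave the other nest's flange and bolt and the things lying about as they are.

Things in the scene. Friction and masses are not known exactly. Their poses are not given: they have to be found in the camera images.
- flange_a: drilled ring flange of dark rusty steel, outer diameter 96 mm, bore about 30 mm, 14 mm thick, 0.5 to 0.75 kg, lying flat; origin at the centre of its underside. One of the two flanges lies loose on the bench in front of the nests, the other already sits in one nest; which is which changes
- nest_a: U-shaped stop of dark 22 mm high steel bar, fixed; its twin stands beside it, either may be the empty one. Origin: on the bench, centre of a flange fully home. x points into the nest (mouth on -x), y left. Rails' inner faces y = +-51 mm from x = -41 to the back face at x = 49. Bolt runs along y at x = -60 in a trough (x -75 to -45, y 54 to 189, 9 high; strap 22 high at y 56 to 70)
- bolt_a (a joint): slide bolt of nest_a, m: 0 = fully shut, 0.080 = fully drawn to the nest's own +y. Its bar (14 mm wide, z = 4 to 16 mm) ends at own y = -25 mm + joint value: a flange passes only at 77 mm or more, and it can be shut only behind a flange that is home. Up to 20 mm counts as shut (still holds the flange). Slides with about 1.5 N, stays where left
- bolt_a_knob (a point): top centre of the upright knob of nest_a's bolt, 60 mm above the bench, at the nest's own (-60, 85 + joint value) mm; round stem 13 mm in diameter from z = 16, 16 mm wide cap from z = 46 to 60 mm
- flange_b: drilled ring flange of dark rusty steel, outer diameter 96 mm, bore about 30 mm, 14 mm thick, 0.5 to 0.75 kg, lying flat; origin at the centre of its underside. One of the two flanges lies loose on the bench in front of the nests, the other already sits in one nest; which is which changes
- nest_b: U-shaped stop of dark 22 mm high steel bar, fixed; its twin stands beside it, either may be the empty one. Origin: on the bench, centre of a flange fully home. x points into the nest (mouth on -x), y left. Rails' inner faces y = +-51 mm from x = -41 to the back face at x = 49. Bolt runs along y at x = -60 in a trough (x -75 to -45, y 54 to 189, 9 high; strap 22 high at y 56 to 70)
- bolt_b (a joint): slide bolt of nest_b, m: 0 = fully shut, 0.080 = fully drawn to the nest's own +y. Its bar (14 mm wide, z = 4 to 16 mm) ends at own y = -25 mm + joint value: a flange passes only at 77 mm or more, and it can be shut only behind a flange that is home. Up to 20 mm counts as shut (still holds the flange). Slides with about 1.5 N, stays where left
- bolt_b_knob (a point): top centre of the upright knob of nest_b's bolt, 60 mm above the bench, at the nest's own (-60, 85 + joint value) mm; round stem 13 mm in diameter from z = 16, 16 mm wide cap from z = 46 to 60 mm
- tape_measure: yellow tape measure, 70 x 73 x 36 mm, bystander; origin at the centre of its underside
- hex_coupling: dark hexagonal steel coupling standing upright, 36 x 41 x 40 mm, bystander; origin at the centre of its underside
- cold_chisel: dark steel cold chisel lying down, 20 x 150 x 14 mm, bystander; origin at the centre of its underside
There are look-alikes about, which are no part of the job. Leave any blue look-alike of the flange_a alone.

How it is judged (in metres and radians):
On the way, in this order (a step that is already met when the one before it is completed fails the run):
1. the empty nest's bolt is drawn (70 mm or more) while that nest is still empty (((value of joint bolt_a above 0.07 m and ((x of flange_a in the frame of nest_a below -0.03 m or horizontal distance between flange_a and nest_a above 0.06 m) and (x of flange_b in the frame of nest_a below -0.03 m or horizontal distance between flange_b and nest_a above 0.06 m))) or (value of joint bolt_b above 0.07 m and ((x of flange_a in the frame of nest_b below -0.03 m or horizontal distance between flange_a and nest_b above 0.06 m) and (x of flange_b in the frame of nest_b below -0.03 m or horizontal distance between flange_b and nest_b above 0.06 m))))), for 0.1 s.
2. both nests hold a flange, fully home (((x of flange_a in the frame of nest_a between -0.007 and 0.005 m and y of flange_a in the frame of nest_a between -0.006 and 0.006 m and x of flange_b in the frame of nest_b between -0.007 and 0.005 m and y of flange_b in the frame of nest_b between -0.006 and 0.006 m) or (x of flange_a in the frame of nest_b between -0.007 and 0.005 m and y of flange_a in the frame of nest_b between -0.006 and 0.006 m and x of flange_b in the frame of nest_a between -0.007 and 0.005 m and y of flange_b in the frame of nest_a between -0.006 and 0.006 m))), for 0.1 s.
At the end, for the whole second after the job is handed in: each nest holds one flange, lying flat and at rest, its centre within -7 to +5 mm of the nest's origin along x and 6 mm along y, and both bolts are shut (20 mm or less) (((x of flange_a in the frame of nest_a between -0.007 and 0.005 m and y of flange_a in the frame of nest_a between -0.006 and 0.006 m and x of flange_b in the frame of nest_b between -0.007 and 0.005 m and y of flange_b in the frame of nest_b between -0.006 and 0.006 m) or (x of flange_a in the frame of nest_b between -0.007 and 0.005 m and y of flange_a in the frame of nest_b between -0.006 and 0.006 m and x of flange_b in the frame of nest_a between -0.007 and 0.005 m and y of flange_b in the frame of nest_a between -0.006 and 0.006 m)) and value of joint each of bolt_a, bolt_b below 0.02 m and linear speed of each of flange_a, flange_b below 0.02 m/s and angle between each of flange_a, flange_b's own z axis and vertical below 0.08 rad); the robot touches nothing.
It fails at once if a flange is lifted more than 12 mm off the bench (height (world z) of any of flange_a, flange_b above 0.012 m).
It fails at once if the flange that was already in its nest is moved more than 15 mm (distance of each of flange_a, flange_b from where it was at the start of the episode above 0.015 m).
It fails at once if the other nest's bolt is drawn too (both bolts beyond 30 mm, or a bolt beyond 30 mm in front of a flange that has not moved from its nest) (value of joint each of bolt_a, bolt_b above 0.03 m or (value of joint bolt_a above 0.03 m and distance of flange_a from where it was at the start of the episode below 0.005 m and horizontal distance between flange_a and nest_a below 0.02 m) or (value of joint bolt_b above 0.03 m and distance of flange_a from where it was at the start of the episode below 0.005 m and horizontal distance between flange_a and nest_b below 0.02 m) or (value of joint bolt_a above 0.03 m and distance of flange_b from where it was at the start of the episode below 0.005 m and horizontal distance between flange_b and nest_a below 0.02 m) or (value of joint bolt_b above 0.03 m and distance of flange_b from where it was at the start of the episode below 0.005 m and horizontal distance between flange_b and nest_b below 0.02 m)).
It fails at once if the tape measure, the hexagonal coupling or the chisel is moved more than 20 mm (distance of any of tape_measure, hex_coupling, cold_chisel from where it was at the start of the episode above 0.02 m).
It also fails if it takes over 67 s, if anything falls off the work surface, if the arm or the gripper's body presses on something with over 40 N, if the wrist force passes 120 N, or if a joint passes its speed limit or range.

## Working session

There is one attempt and no reset: what is moved stays moved. The work goes in short steps, Python scripts to look and compute and a tool call to move; the robot and the scene stay as the last step left them, time stands still between calls to the robot, and variables do not carry over. Pictures are saved under pics/ and viewed, and the job is handed in when it is done.

Besides the shell and the picture viewer there is one more tool, called after "Request:" by a JSON object that holds its "fn" and its "kwargs". jog_arm: Moves the arm, as the interface text tells. Its arguments: {"type":"object","properties":{"plan":{"type":"array"},"grip":{"type":"number"},"squeeze":{"type":"number"}},"required":["plan"]}

```bash
mkdir -p pics; ls; cat > h.py <<'E'
import numpy as np,cv2
from rig import env,vision,close_job,spotter
def shot(n,f):
    im,d=vision.get_image(n); cv2.imwrite('pics/'+f+'.png',im[:,:,::-1]); np.savez('pics/'+f+'.npz',im=im,d=d); return im,d
def w2c(n):
    c=vision.camera_info(n);R=cv2.Rodrigues(np.array(c['rvec'],float))[0];return c,R,np.array(c['tvec'],float).ravel()
def px2w(n,u,v,z=None,d=None):
    c,R,t=w2c(n);r=np.array([(u-c['cx'])/c['fx'],(v-c['cy'])/c['fy'],1.])
    o=-R.T@t;r=R.T@r
    return o+r*(d if d is not None else (z-o[2])/r[2])
def proj(n,P):
    c,R,t=w2c(n);p=R@np.array(P,float)+t;return c['fx']*p[0]/p[2]+c['cx'],c['fy']*p[1]/p[2]+c['cy']
E
python3 - <<'E'
from h import *
s=env.observe();print({k:np.round(v,3).tolist() for k,v in s.items()})
for n in('side','top'):
    im,d=shot(n,n+'0');c,R,t=w2c(n);print(n,-R.T@t,R[2])
E
```

```text
pics
{'time_s': 0.0, 'q': [-84.068, 21.842, 74.387, 0.001, 83.859, -12.336], 'qvel': [-0.006, 0.047, -0.014, 0.012, 0.032, 0.048], 'joint_efforts': [-0.0, -44.846, -23.128, -0.0, 0.005, 0.0], 'position': [0.172, -0.522, 0.231], 'tool_rot': [[0.95, 0.313, -0.0], [0.313, -0.95, 0.002], [0.0, -0.001, -1.0]], 'ft_force': [-0.294, -0.158, -0.356], 'wrist_torque': [-0.021, 0.011, -0.02], 'grip_width': 0.085}
side [-0.06289266 -1.1825731   0.85228395] [ 0.37557411  0.78053325 -0.49971184]
top [0.27879311 0.00836895 1.79579619] [ 0.13819326 -0.00464806 -0.99039438]
```

View pics/side0.png

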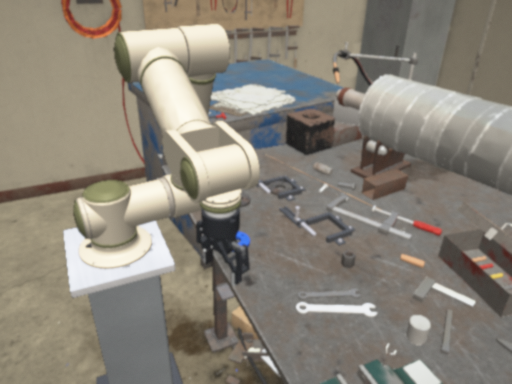

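View pics/top0.png

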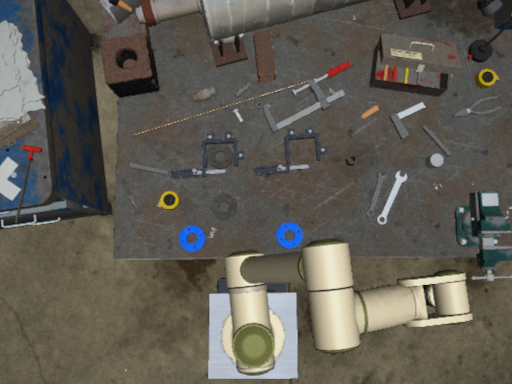

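```bash
python3 - <<'E'
from h import *
c=np.load('pics/top0.npz')['im']
cr=c[110:260,120:370]; cv2.imwrite('pics/crop.png',cv2.resize(cr,None,fx=3.2,fy=3.2,interpolation=cv2.INTER_CUBIC)[:,:,::-1])
print(vision.camera_info('top'));w=vision.camera_info('wrist');print(w)
for n in [(224,205),(192,238),(290,235),(221,155),(303,150)]: print(n,px2w('top',*n,z=0.014))
for k in ['flange_a','nest_a','bolt_a_knob']:
    for r in spotter.trace('top',k): print(k,r['score'],r['rect'])
E
```

```text
{'fx': 483.3534073239267, 'fy': 483.3534073239267, 'cx': 251.92954697832218, 'cy': 189.17441371058536, 'rvec': array([ 2.14607382, -2.15700381,  0.15403922]), 'tvec': array([0.00277527, 0.52428044, 1.74005802])}
{'fx': 297.3186396354542, 'fy': 297.3186396354542, 'cx': 257.14909984748084, 'cy': 188.32910251224212, 'rvec': array([-2.367289  ,  1.71031329,  0.22800132]), 'tvec': array([-0.5510828 , -0.03466882,  0.37881148])}
(224, 205) [0.46872052 0.10378259 0.014     ]
(192, 238) [0.34761736 0.22082858 0.014     ]
(290, 235) [ 0.35672096 -0.13897649  0.014     ]
(221, 155) [0.65764884 0.11555139 0.014     ]
(303, 150) [ 0.67545822 -0.19313471  0.014     ]
flange_a 0.85 [212.9, 192.9, 235.5, 221.7]
flange_a 0.85 [177.4, 223.7, 207.3, 252.2]
flange_a 0.71 [276.0, 224.6, 300.9, 248.5]
flange_a 0.56 [204.7, 145.8, 235.3, 169.1]
nest_a 0.9 [252.1, 130.8, 328.8, 176.1]
nest_a 0.79 [170.3, 133.6, 241.9, 178.9]
nest_a 0.22 [193.1, 168.8, 224.3, 178.2]
bolt_a_knob 0.42 [193.6, 173.0, 221.9, 176.7]
```

View pics/crop.png

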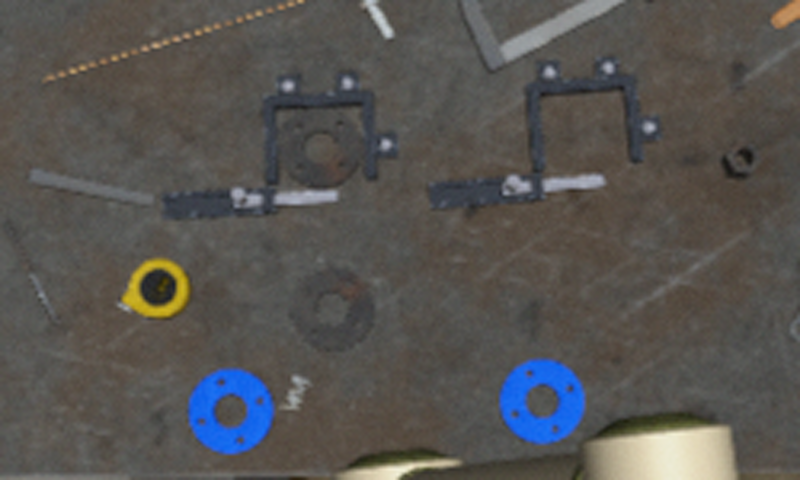

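```bash
cat >> h.py <<'E'
def go(tgt,yaw=None,n=None):
    s=env.observe();p=np.array(s['position']);R=np.array(s['tool_rot'])
    d=R.T@(np.array(tgt)-p)/0.04
    if yaw is not None:
        # desired: tool x at yaw, z down
        c,sn=np.cos(np.radians(yaw)),np.sin(np.radians(yaw))
        Rd=np.array([[c,sn,0],[sn,-c,0],[0,0,-1]])
        rv=cv2.Rodrigues(R.T@Rd)[0].ravel()/0.15
    else: rv=np.zeros(3)
    print('pos',p.round(4),'yaw',np.degrees(np.arctan2(R[1,0],R[0,0])).round(2),'shift',d.round(3),'turn',rv.round(3),'rows>=',np.ceil(max(np.abs(d).max(),np.linalg.norm(d)/1.2)))
    if n: print('per row',(d/n).round(3),(rv/n).round(3))
    print('F',np.round(s['ft_force'],2),'t',s['time_s'],'w',s['grip_width'])
E
python3 - <<'E'
from h import *
go([.45,-.10,.36],6,14)
E
```

```text
pos [ 0.1724 -0.5222  0.231 ] yaw 18.26 shift [ 9.899 -7.849 -3.217] turn [-0.004 -0.     1.427] rows>= 11.0
per row [ 0.707 -0.561 -0.23 ] [-0.    -0.     0.102]
F [-0.28 -0.01 -0.42] t 0.25 w 0.0858077923686464
```

Request:
{"fn": "jog_arm", "kwargs": {"plan": [[[0.7, -0.56, -0.24, 0, 0, 0], [0.7, -0.56, -0.24, 0, 0, 0], [0.7, -0.56, -0.24, 0, 0, 0], [0.7, -0.56, -0.24, 0, 0, 0], [0.7, -0.56, -0.24, 0, 0, 0], [0.7, -0.56, -0.24, 0, 0, 0], [0.7, -0.56, -0.24, 0, 0, 0], [0.7, -0.56, -0.24, 0, 0, 0], [0.7, -0.56, -0.24, 0, 0, 0], [0.7, -0.56, -0.24, 0, 0, 0]]]}}

```text
time_s: 1.25
position: [0.3685, -0.2204, 0.3277]
tool_rot: [[0.95, 0.313, 0.0], [0.313, -0.95, -0.0], [0.0, 0.0, -1.0]]
ft_force: [-0.4, -0.5, -0.6]
grip_width: 0.0853
```

Request:
{"fn": "jog_arm", "kwargs": {"plan": [[[0.7, -0.56, -0.24, 0, 0, 0], [0.7, -0.56, -0.24, 0, 0, 0], [0.7, -0.56, -0.24, 0, 0, 0], [0.7, -0.56, -0.24, 0, 0, 0], [0, 0, 0, 0, 0, 0.7], [0, 0, 0, 0, 0, 0.7], [0, 0, 0, 0, 0, 0], [0, 0, 0, 0, 0, 0]]]}}

```text
time_s: 2.05
position: [0.4462, -0.1017, 0.3656]
tool_rot: [[0.994, 0.111, -0.0], [0.111, -0.994, 0.0], [-0.0, -0.0, -1.0]]
ft_force: [0.4, 0.4, 0.1]
grip_width: 0.0852
```

```bash
python3 - <<'E'
from h import *
go([.45,-.10,.36],6)
im,d=shot('wrist','w1');print(vision.camera_info('wrist'))
cv2.imwrite('pics/w1b.png',cv2.resize(im,(800,600))[:,:,::-1])
for k in ['flange_a','nest_a','bolt_a_knob']:
    for r in spotter.trace('wrist',k): print(k,r['score'],r['rect'])
import pickle
pickle.dump(vision.camera_info('wrist'),open('pics/w1.pkl','wb'))
E
```

```text
pos [ 0.4462 -0.1017  0.3656] yaw 6.38 shift [ 0.098 -0.031  0.141] turn [-0.001  0.001  0.044] rows>= 1.0
F [0.44 0.36 0.12] t 2.05 w 0.08521239069095554
{'fx': 297.3186396354542, 'fy': 297.3186396354542, 'cx': 257.14909984748084, 'cy': 188.32910251224212, 'rvec': array([-2.18692529,  1.95589236,  0.25912129]), 'tvec': array([-0.15244828,  0.34809654,  0.62097519])}
flange_a 0.68 [240.8, 174.9, 300.1, 226.0]
flange_a 0.64 [119.0, 1.8, 172.2, 44.5]
flange_a 0.62 [116.2, 98.1, 168.5, 156.6]
flange_a 0.55 [67.9, 159.7, 109.0, 211.2]
nest_a 0.86 [58.8, 0.4, 194.1, 70.5]
nest_a 0.8 [212.1, 0.0, 375.4, 64.7]
bolt_a_knob 0.95 [81.6, 50.1, 152.8, 65.6]
bolt_a_knob 0.42 [259.6, 44.7, 331.3, 62.6]
```

View pics/w1b.png

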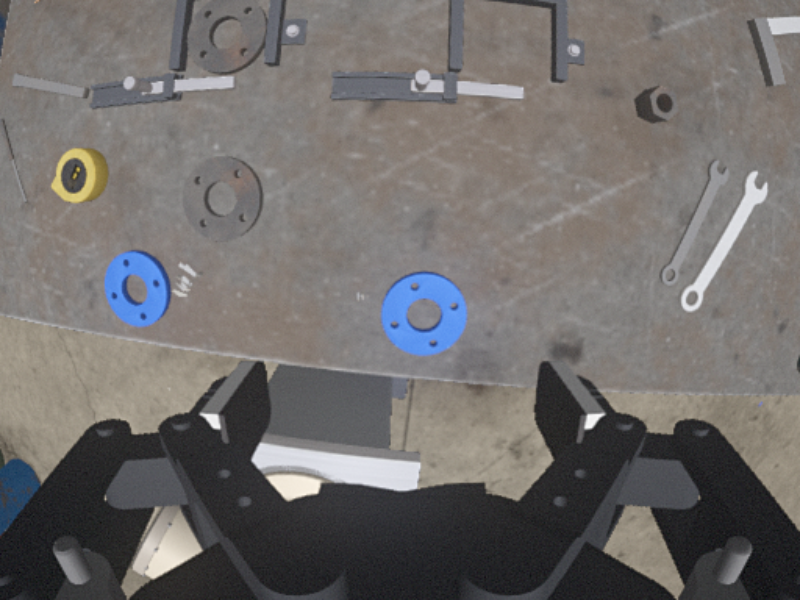

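Request:
{"fn": "jog_arm", "kwargs": {"plan": [[[0.8, 0.1, 0.1, 0, 0, 0], [0.8, 0.1, 0.1, 0, 0, 0], [0.8, 0.1, 0.1, 0, 0, 0], [0, 0, 0, 0, 0, 0], [0, 0, 0, 0, 0, 0]]]}}

```text
time_s: 2.75
position: [0.5431, -0.1032, 0.3532]
tool_rot: [[0.994, 0.109, -0.001], [0.109, -0.994, 0.0], [-0.001, -0.0, -1.0]]
ft_force: [0.1, -0.2, 0.4]
grip_width: 0.0857
```

```bash
cat >> h.py <<'E'
import pickle
def ortho(im,c,z,x0,x1,y0,y1,s):
    R=cv2.Rodrigues(np.array(c['rvec'],float))[0];t=np.array(c['tvec'],float).ravel()
    xs=np.arange(x1,x0,-s);ys=np.arange(y1,y0,-s)
    Y,X=np.meshgrid(ys,xs);P=np.stack([X,Y,np.full_like(X,z)],-1)@R.T+t
    th=np.arctan2(np.hypot(P[...,0],P[...,1]),P[...,2]);ph=np.arctan2(P[...,1],P[...,0])
    u=c['fx']*th*np.cos(ph)+c['cx'];v=c['fy']*th*np.sin(ph)+c['cy']
    return cv2.remap(im,u.astype(np.float32),v.astype(np.float32),cv2.INTER_CUBIC)
def wshot(f):
    c=vision.camera_info('wrist');im,d=shot('wrist',f);pickle.dump(c,open('pics/'+f+'.pkl','wb'));return im,d,c
def grid(o,x1,y1,s,step=.05):
    o=o.copy();h,w=o.shape[:2]
    for k in range(-20,30):
        r=int((x1-k*step)/s);
        if 0<=r<h: cv2.line(o,(0,r),(w,r),(0,255,0),1);cv2.putText(o,'%.2f'%(k*step),(0,r-2),0,.4,(255,255,0),1)
        q=int((y1-k*step)/s)
        if 0<=q<w: cv2.line(o,(q,0),(q,h),(0,255,0),1);cv2.putText(o,'%.2f'%(k*step),(q+2,10),0,.4,(255,255,0),1)
    return o
E
python3 - <<'E'
from h import *
im,d,c=wshot('w2');print(env.observe()['position'])
o=ortho(im,c,.022,.42,.74,-.3,.2,.000625)
cv2.imwrite('pics/o2.png',grid(o,.74,.2,.000625)[:,:,::-1])
im=np.load('pics/w1.npz')['im'];c=pickle.load(open('pics/w1.pkl','rb'))
o=ortho(im,c,.014,.3,.7,-.3,.2,.000833)
cv2.imwrite('pics/o1.png',grid(o,.7,.2,.000833)[:,:,::-1])
E
```

```text
[ 0.5426809  -0.10316095  0.35381145]
```

View pics/o2.png

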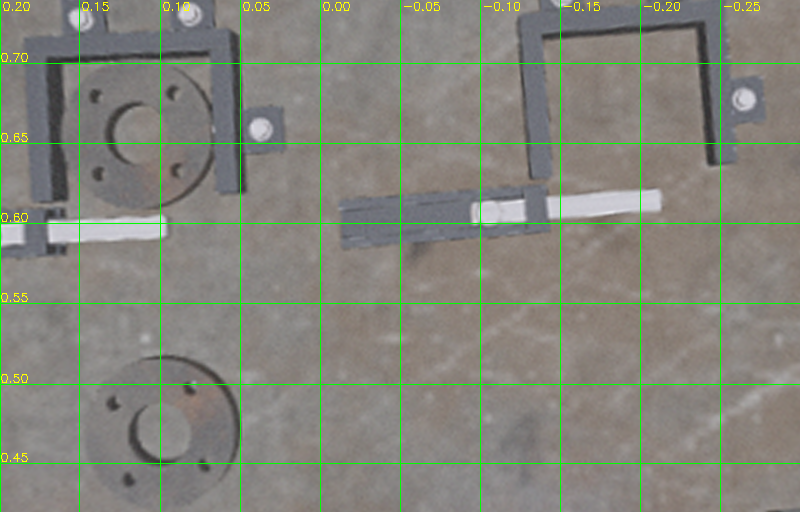

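View pics/o1.png

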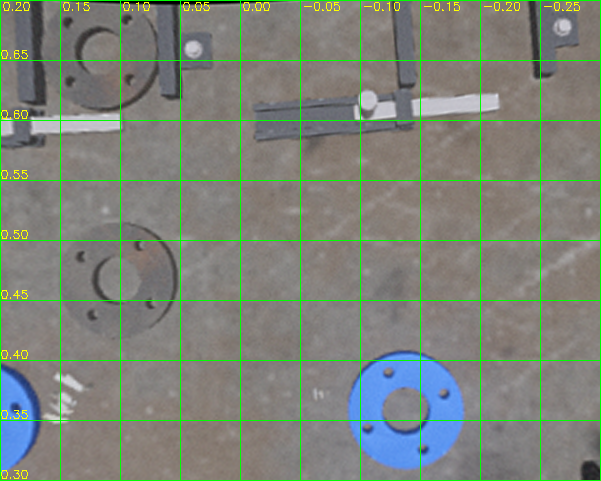

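```bash
python3 - <<'E'
from h import *
def T(yaw,o,p): 
    c,s=np.cos(yaw),np.sin(yaw);return o[0]+c*p[0]-s*p[1],o[1]+s*p[0]+c*p[1]
out=[]
yaw=np.radians(4.5);O=(.673,-.193)
for f in('w1','w2'):
    im=np.load('pics/%s.npz'%f)['im'];c=pickle.load(open('pics/%s.pkl'%f,'rb'))
    o=ortho(im,c,.06,.56,.66,-.16,-.06,.00025)
    x,y=T(yaw,O,(-.06,.085));cv2.circle(o,(int((-.06-y)/.00025),int((.66-x)/.00025)),32,(255,0,0),1);out.append(o)
    R=cv2.Rodrigues(c['rvec'])[0];print('cam',-R.T@c['tvec'])
cv2.imwrite('pics/k.png',np.hstack(out)[:,:,::-1])
im=np.load('pics/w2.npz')['im'];c=pickle.load(open('pics/w2.pkl','rb'))
o=ortho(im,c,.022,.58,.74,-.28,-.08,.00025)
pts=[T(yaw,O,p) for p in[(-.041,.051),(.049,.051),(.049,-.051),(-.041,-.051)]]
cv2.polylines(o,[np.array([[(-.08-y)/.00025,(.74-x)/.00025] for x,y in pts],int)],False,(255,0,0),1)
cv2.imwrite('pics/n.png',o[:,:,::-1])
o=ortho(im,c,.014,.40,.54,.03,.17,.00025)
cv2.circle(o,(int((.17-.1005)/.00025),int((.54-.467)/.00025)),192,(255,0,0),1)
cv2.imwrite('pics/f.png',o[:,:,::-1])
E
```

```text
cam [ 0.51169785 -0.09623893  0.50893308]
cam [ 0.60872702 -0.09770726  0.49632302]
```

View pics/k.png

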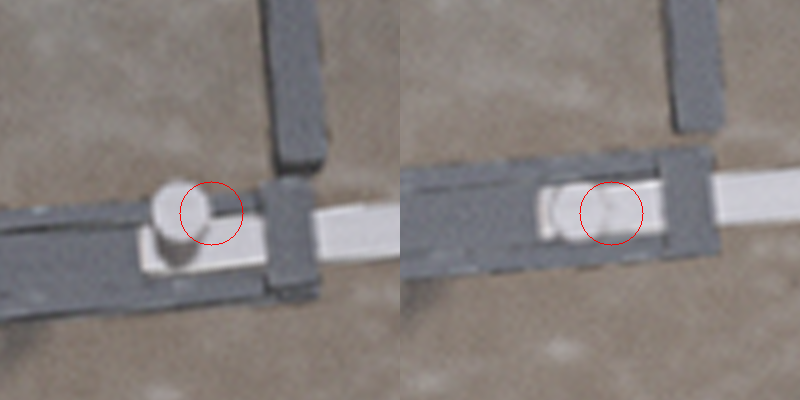

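View pics/n.png

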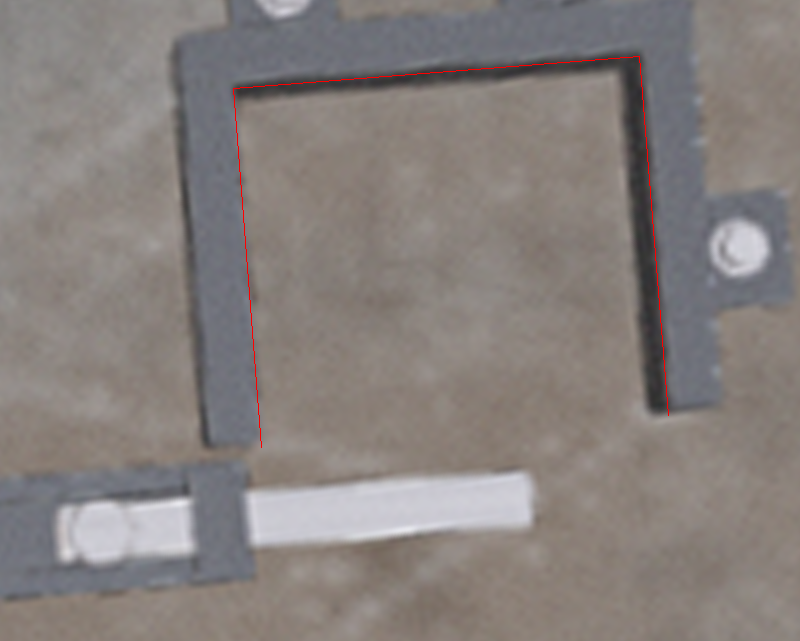

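View pics/f.png

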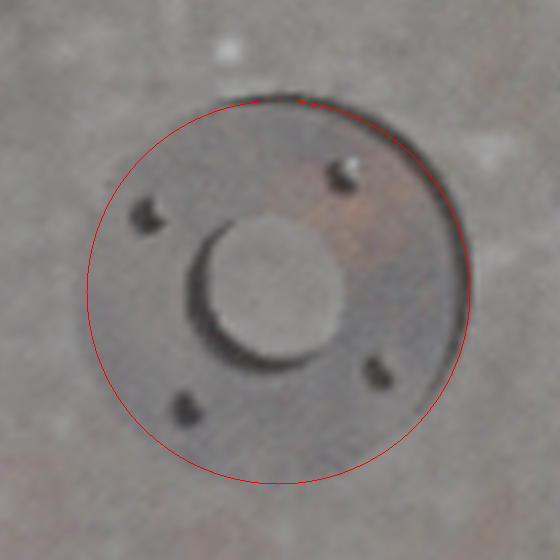

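```bash
python3 - <<'E'
from h import *
go([.6075,-.1055,.09],4.5,7)
E
```

```text
pos [ 0.5427 -0.1032  0.3538] yaw 6.25 shift [1.606 0.235 6.595] turn [-0.     0.001  0.204] rows>= 7.0
per row [0.229 0.034 0.942] [-0.     0.     0.029]
F [-0.5  -0.27  0.21] t 2.8 w 0.0855786703065489
```

Request:
{"fn": "jog_arm", "kwargs": {"plan": [[[0.23, 0.03, 0.94, 0, 0, 0], [0.23, 0.03, 0.94, 0, 0, 0], [0.23, 0.03, 0.94, 0, 0, 0], [0.23, 0.03, 0.94, 0, 0, 0], [0.23, 0.03, 0.94, 0, 0, 0], [0.23, 0.03, 0.94, 0, 0, 0], [0.23, 0.05, 0.94, 0, 0, 0.2], [0, 0, 0, 0, 0, 0], [0, 0, 0, 0, 0, 0]]], "grip": 0.2, "squeeze": 20}}

```text
time_s: 3.7
position: [0.6079, -0.1055, 0.092]
tool_rot: [[0.997, 0.079, 0.001], [0.079, -0.997, -0.0], [0.001, 0.0, -1.0]]
ft_force: [1.2, -0.5, 1.2]
grip_width: 0.0511
```

```bash
python3 - <<'E'
from h import *
go([.6075,-.1055,.03],4.5,2)
im,d,c=wshot('w3');cv2.imwrite('pics/w3b.png',cv2.resize(im,(800,600))[:,:,::-1])
o=ortho(im,c,.06,.53,.67,-.18,-.04,.00035)
cv2.imwrite('pics/k3.png',grid(o,.67,-.04,.00035,.01)[:,:,::-1])
E
```

```text
pos [ 0.6079 -0.1055  0.092 ] yaw 4.55 shift [-0.012 -0.002  1.551] turn [ 0.003 -0.005  0.006] rows>= 2.0
per row [-0.006 -0.001  0.776] [ 0.001 -0.003  0.003]
F [ 1.24 -0.51  1.18] t 3.7 w 0.05108604972471381
```

View pics/w3b.png

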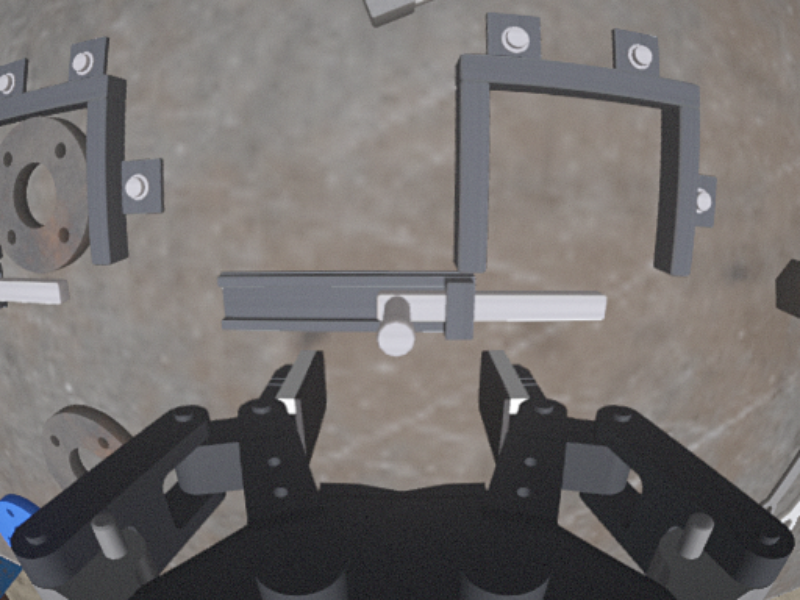

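View pics/k3.png

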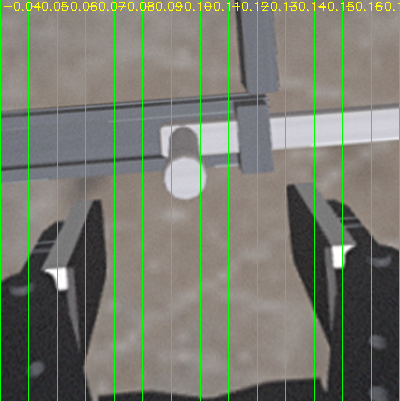

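Request:
{"fn": "jog_arm", "kwargs": {"plan": [[[0, 0, 0.4, 0, 0, 0], [0, 0, 0.4, 0, 0, 0], [0, 0, 0.4, 0, 0, 0], [0, 0, 0.33, 0, 0, 0], [0, 0, 0, 0, 0, 0], [0, 0, 0, 0, 0, 0]]]}}

```text
time_s: 4.35
position: [0.6086, -0.1055, 0.0307]
tool_rot: [[0.997, 0.079, 0.002], [0.079, -0.997, -0.001], [0.002, 0.001, -1.0]]
ft_force: [0.3, 0.1, 0.2]
grip_width: 0.0508
```

Request:
{"fn": "jog_arm", "kwargs": {"plan": [[[0, 0, 0, 0, 0, 0], [0, 0, 0, 0, 0, 0], [0, 0, 0, 0, 0, 0], [0, 0, 0, 0, 0, 0], [0, 0, 0, 0, 0, 0], [0, 0, 0, 0, 0, 0]]], "grip": -1}}

```text
time_s: 4.95
position: [0.6084, -0.1053, 0.0301]
tool_rot: [[0.997, 0.079, 0.001], [0.079, -0.997, -0.0], [0.001, 0.0, -1.0]]
ft_force: [-1.0, 0.3, 5.9]
grip_width: 0.0144
```

Request:
{"fn": "jog_arm", "kwargs": {"plan": [[[0, -0.3, 0, 0, 0, 0], [0, -0.3, 0, 0, 0, 0], [0, -0.3, 0, 0, 0, 0], [0, -0.3, 0, 0, 0, 0], [0, -0.3, 0, 0, 0, 0], [0, -0.2, 0, 0, 0, 0], [0, 0, 0, 0, 0, 0]]]}}

```text
time_s: 5.65
position: [0.6031, -0.0366, 0.0301]
tool_rot: [[0.997, 0.08, 0.001], [0.08, -0.997, -0.0], [0.001, 0.0, -1.0]]
ft_force: [-0.3, 2.2, 5.5]
grip_width: 0.0149
```

Request:
{"fn": "jog_arm", "kwargs": {"plan": [[[0, -0.06, 0, 0, 0, 0], [0, -0.06, 0, 0, 0, 0], [0, 0, 0, 0, 0, 0]]]}}

```text
time_s: 5.95
position: [0.6028, -0.0327, 0.0301]
tool_rot: [[0.997, 0.079, 0.002], [0.079, -0.997, -0.001], [0.001, 0.001, -1.0]]
ft_force: [0.3, 0.3, 5.3]
grip_width: 0.0149
```

Request:
{"fn": "jog_arm", "kwargs": {"plan": [[[0, -0.06, 0, 0, 0, 0], [0, 0, 0, 0, 0, 0], [0, 0, 0, 0, 0, 0]]]}}

```text
time_s: 6.25
position: [0.6027, -0.0315, 0.0301]
tool_rot: [[0.997, 0.079, 0.002], [0.079, -0.997, -0.002], [0.001, 0.002, -1.0]]
ft_force: [-1.0, -5.3, 4.6]
grip_width: 0.0147
```

Request:
{"fn": "jog_arm", "kwargs": {"plan": [[[0, 0, 0, 0, 0, 0], [0, 0, 0, 0, 0, 0], [0, 0, 0, 0, 0, 0], [0, 0, 0, 0, 0, 0], [0, 0, -0.8, 0, 0, 0], [0, 0, -0.8, 0, 0, 0], [-0.3, 0, -0.9, 0, 0, 0], [-0.3, 0, -0.9, 0, 0, 0], [0, 0, 0, 0, 0, 0]]], "grip": 0.2}}

```text
time_s: 7.15
position: [0.5791, -0.0325, 0.1702]
tool_rot: [[0.997, 0.079, 0.008], [0.079, -0.997, -0.002], [0.008, 0.003, -1.0]]
ft_force: [0.9, 0.4, 0.1]
grip_width: 0.0512
```

```bash
python3 - <<'E'
from h import *
go([.45,.17,.12],-85)
im,d,c=wshot('w4')
o=ortho(im,c,.016,.42,.74,-.3,.2,.000625)
cv2.imwrite('pics/o4.png',grid(o,.74,.2,.000625)[:,:,::-1])
E
```

```text
pos [ 0.5791 -0.0325  0.1702] yaw 4.52 shift [-2.828 -5.304  1.219] turn [-0.026 -0.056 10.416] rows>= 6.0
F [0.91 0.4  0.08] t 7.15 w 0.0512487837661002
```

View pics/o4.png

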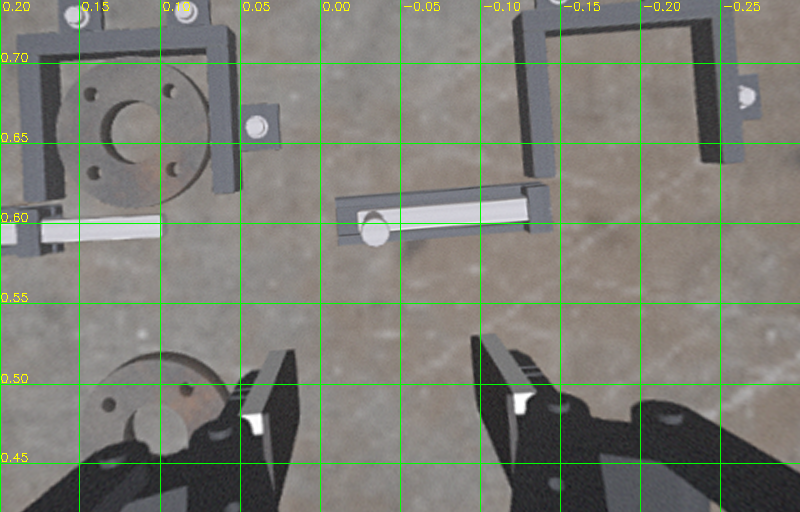

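```bash
python3 - <<'E'
from h import *
go([.4346,.101,.10],94.5,6);print(env.observe()['q'])
E
```

```text
pos [ 0.5787 -0.0323  0.1676] yaw 4.52 shift [-3.336 -3.608  1.67 ] turn [  0.031  -0.015 -10.47 ] rows>= 5.0
per row [-0.556 -0.601  0.278] [ 0.005 -0.003 -1.745]
F [-0.34  0.14  0.04] t 7.2 w 0.05116099970708425
[-1.48907540e+01  2.75874077e+01  7.57327571e+01  3.89346808e-03
  7.64141907e+01  7.05914147e+01]
```

Request:
{"fn": "jog_arm", "kwargs": {"plan": [[[-0.55, -0.6, 0.2, 0, 0, 0], [-0.55, -0.6, 0.2, 0, 0, 0], [-0.55, -0.6, 0.2, 0, 0, 0], [-0.55, -0.6, 0.2, 0, 0, 0], [-0.55, -0.6, 0.2, 0, 0, 0], [-0.58, -0.6, 0.2, 0, 0, 0], [0, 0, 0, 0, 0, -0.95], [0, 0, 0, 0, 0, -0.95], [0, 0, 0, 0, 0, -0.95], [0, 0, 0, 0, 0, -0.95]]], "grip": 0.18}}

```text
time_s: 8.2
position: [0.4337, 0.1011, 0.1162]
tool_rot: [[0.793, 0.609, -0.002], [0.609, -0.793, 0.0], [-0.002, -0.001, -1.0]]
ft_force: [0.3, 0.0, -0.3]
grip_width: 0.0501
```

Request:
{"fn": "jog_arm", "kwargs": {"plan": [[[0, 0, 0, 0, 0, -0.95], [0, 0, 0, 0, 0, -0.95], [0, 0, 0, 0, 0, -0.95], [0, 0, 0, 0, 0, -0.95], [0, 0, 0, 0, 0, -0.95], [0, 0, 0, 0, 0, -0.95], [0, 0, 0, 0, 0, -0.95], [0, 0, 0, 0, 0, 0], [0, 0, 0, 0, 0, 0]]]}}

```text
time_s: 9.1
position: [0.4339, 0.1009, 0.1166]
tool_rot: [[-0.072, 0.997, -0.001], [0.997, 0.072, 0.0], [0.0, -0.001, -1.0]]
ft_force: [0.0, 0.6, -0.4]
grip_width: 0.0501
```

```bash
python3 - <<'E'
from h import *
go([.4346,.101,.06],94.5,2)
im,d,c=wshot('w5')
cv2.imwrite('pics/w5b.png',cv2.resize(im,(800,600))[:,:,::-1])
o=ortho(im,c,.014,.36,.56,.0,.2,.0004)
cv2.imwrite('pics/o5.png',grid(o,.56,.2,.0004,.01)[:,:,::-1])
E
```

```text
pos [0.4339 0.1009 0.1166] yaw 94.11 shift [-0.     0.02   1.416] turn [-0.009 -0.001 -0.046] rows>= 2.0
per row [-0.     0.01   0.708] [-0.005 -0.001 -0.023]
F [ 0.02  0.56 -0.41] t 9.1 w 0.050142333620284626
```

View pics/w5b.png

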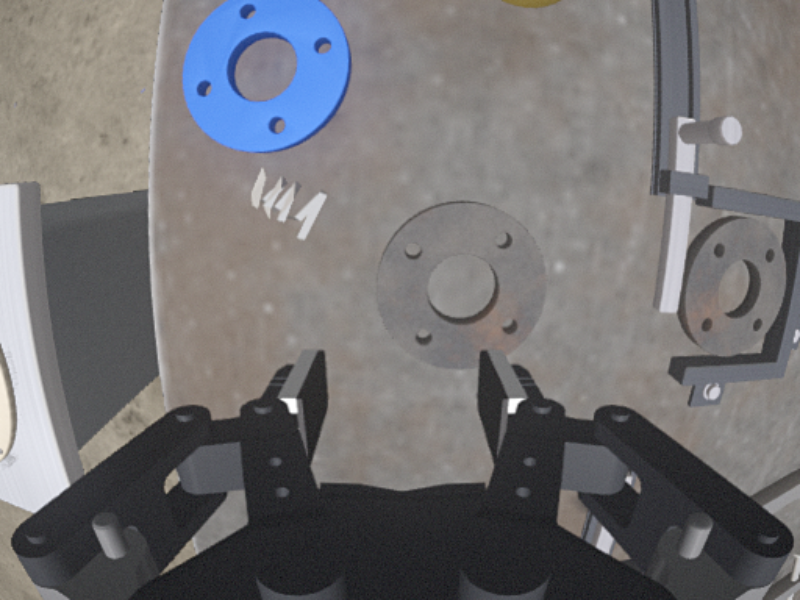

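View pics/o5.png

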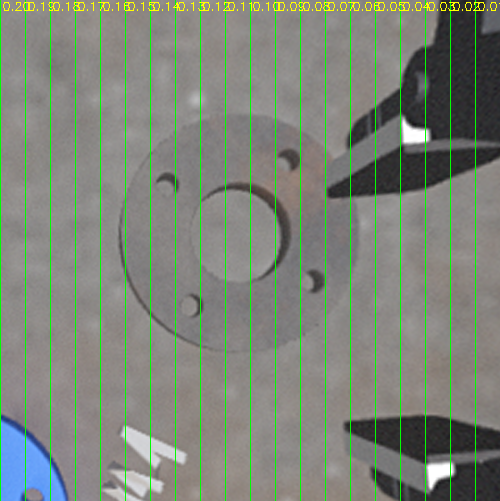

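Request:
{"fn": "jog_arm", "kwargs": {"plan": [[[0, 0, 0.6, 0, 0, 0], [0, 0, 0.6, 0, 0, 0], [0, 0, 0.5, 0, 0, 0], [0, 0, 0.3, 0, 0, 0], [0, 0, 0.2, 0, 0, 0], [0, 0, 0.15, 0, 0, 0], [0, 0, 0.1, 0, 0, 0], [0, 0, 0, 0, 0, 0], [0, 0, 0, 0, 0, 0]]]}}

```text
time_s: 10.05
position: [0.4343, 0.1009, 0.0196]
tool_rot: [[-0.075, 0.997, 0.001], [0.997, 0.075, -0.0], [-0.0, 0.001, -1.0]]
ft_force: [0.1, -0.3, 0.3]
grip_width: 0.0503
```

Request:
{"fn": "jog_arm", "kwargs": {"plan": [[[0, 0, 0.12, 0, 0, 0], [0, 0, 0.12, 0, 0, 0], [0, 0, 0.12, 0, 0, 0], [0, 0, 0.03, 0, 0, 0], [0, 0, 0, 0, 0, 0], [0, 0, 0, 0, 0, 0]]]}}

```text
time_s: 10.65
position: [0.4342, 0.1009, 0.0037]
tool_rot: [[-0.075, 0.997, 0.0], [0.997, 0.075, 0.0], [0.0, 0.0, -1.0]]
ft_force: [-0.2, 0.5, 0.2]
grip_width: 0.0504
```

```bash
python3 - <<'E'
from h import *
go([.4346,.101,.004],94.5,2)
im,d,c=wshot('w6')
cv2.imwrite('pics/w6b.png',cv2.resize(im,(800,600))[:,:,::-1])
E
```

```text
pos [0.4342 0.1009 0.0037] yaw 94.32 shift [ 0.002  0.011 -0.006] turn [ 0.   -0.   -0.02] rows>= 1.0
per row [ 0.001  0.005 -0.003] [ 0.   -0.   -0.01]
F [-0.16  0.51  0.17] t 10.65 w 0.050383761451887894
```

View pics/w6b.png

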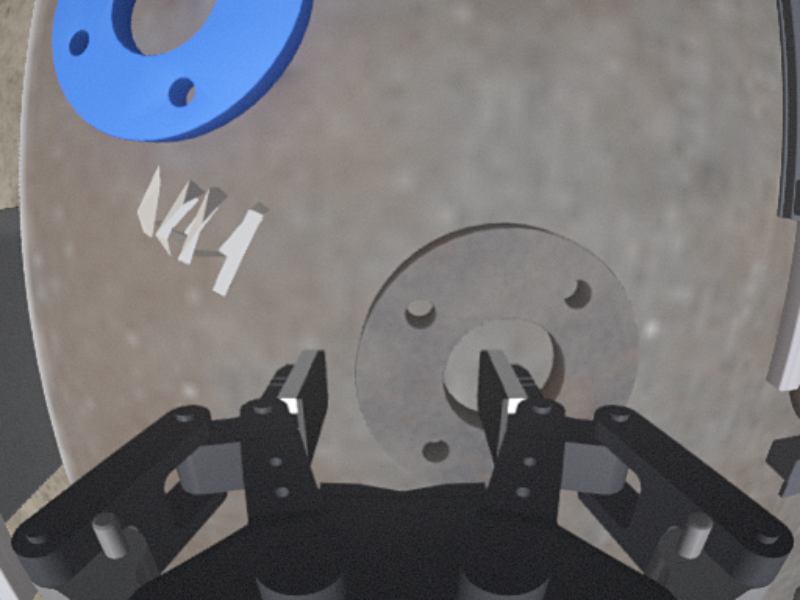

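Request:
{"fn": "jog_arm", "kwargs": {"plan": [[[0, 0, 0, 0, 0, 0], [0, 0, 0, 0, 0, 0], [0, 0, 0, 0, 0, 0], [0, 0, 0, 0, 0, 0], [0, 0, 0, 0, 0, 0]]], "grip": -1, "squeeze": 30}}

```text
time_s: 11.2
position: [0.4344, 0.1009, 0.0042]
tool_rot: [[-0.076, 0.997, 0.001], [0.997, 0.076, -0.0], [-0.0, 0.001, -1.0]]
ft_force: [-0.2, 0.7, 6.0]
grip_width: 0.0307
```

```bash
python3 - <<'E'
from h import *
go([.4346,.101,.004],94.5,2)
E
```

```text
pos [0.4344 0.1009 0.0042] yaw 94.36 shift [0.002 0.004 0.005] turn [ 0.007  0.001 -0.017] rows>= 1.0
per row [0.001 0.002 0.002] [ 0.004  0.001 -0.008]
F [-0.21  0.75  6.05] t 11.2 w 0.03070170750124186
```

Request:
{"fn": "jog_arm", "kwargs": {"plan": [[[-0.2, 0, 0, 0, 0, 0], [-0.4, 0.04, 0, 0, 0, 0], [-0.5, 0.04, 0, 0, 0, 0], [-0.5, 0.04, 0, 0, 0, 0], [-0.5, 0.04, 0, 0, 0, 0], [-0.5, 0.04, 0, 0, 0, 0], [-0.5, 0.04, 0, 0, 0, 0], [-0.5, 0.04, 0, 0, 0, 0], [-0.4, 0.04, 0, 0, 0, 0], [-0.2, 0, 0, 0, 0, 0]]]}}

```text
time_s: 12.2
position: [0.4597, -0.066, 0.0042]
tool_rot: [[-0.074, 0.997, 0.0], [0.997, 0.074, 0.001], [0.001, 0.0, -1.0]]
ft_force: [-0.2, 8.2, 8.3]
grip_width: 0.0301
```

```bash
python3 - <<'E'
from h import *
go([.481,-.2075,.004],94.5,8)
E
```

```text
pos [ 0.4597 -0.066   0.0042] yaw 94.27 shift [-3.566e+00  2.690e-01  1.000e-03] turn [ 0.003 -0.007 -0.027] rows>= 4.0
per row [-0.446  0.034  0.   ] [ 0.    -0.001 -0.003]
F [-0.15  8.17  8.35] t 12.2 w 0.030052006910755696
```

Request:
{"fn": "jog_arm", "kwargs": {"plan": [[[-0.3, 0.03, 0, 0, 0, 0], [-0.5, 0.04, 0, 0, 0, 0], [-0.5, 0.04, 0, 0, 0, 0], [-0.5, 0.04, 0, 0, 0, 0], [-0.5, 0.04, 0, 0, 0, 0], [-0.5, 0.04, 0, 0, 0, 0], [-0.4, 0.04, 0, 0, 0, 0], [-0.3, 0, 0, 0, 0, 0], [0, 0, 0, 0, 0, 0], [0, 0, 0, 0, 0, 0]]]}}

```text
time_s: 13.2
position: [0.481, -0.2055, 0.0042]
tool_rot: [[-0.075, 0.997, 0.001], [0.997, 0.075, -0.002], [-0.002, 0.001, -1.0]]
ft_force: [-1.1, -4.1, 4.3]
grip_width: 0.0299
```

```bash
python3 - <<'E'
from h import *
go([.481,-.2075,.004],94.5,8)
im,d=shot('top','top1');c=im[110:260,170:370]; cv2.imwrite('pics/tc.png',cv2.resize(c,None,fx=4,fy=4,interpolation=cv2.INTER_CUBIC)[:,:,::-1])
im,d,c=wshot('w7')
cv2.imwrite('pics/w7b.png',cv2.resize(im,(800,600))[:,:,::-1])
o=ortho(im,c,.014,.42,.62,-.25,-.05,.0004)
cv2.imwrite('pics/o7.png',grid(o,.62,-.05,.0004,.01)[:,:,::-1])
E
```

```text
pos [ 0.481  -0.2055  0.0042] yaw 94.32 shift [-0.051 -0.005  0.005] turn [ 0.005  0.011 -0.021] rows>= 1.0
per row [-0.006 -0.001  0.001] [ 0.001  0.001 -0.003]
F [-1.08 -4.09  4.34] t 13.2 w 0.029931374670787693
```

View pics/w7b.png

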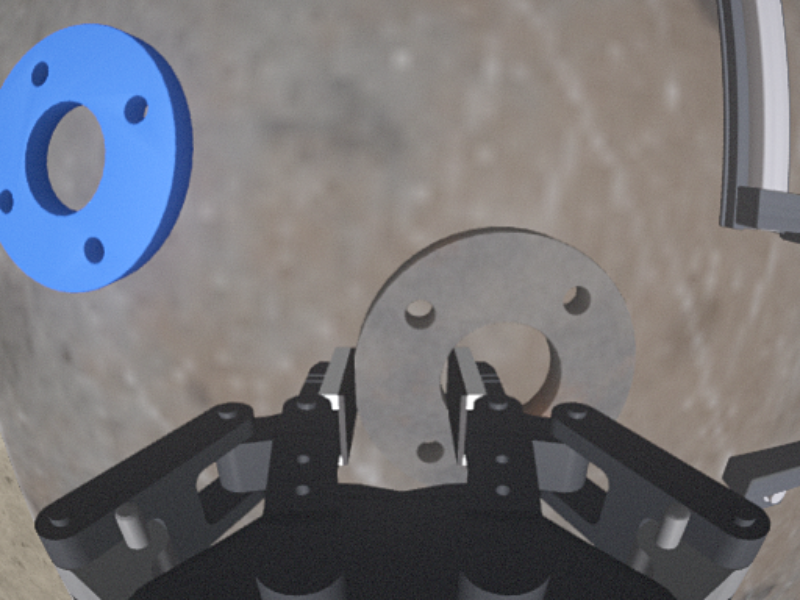

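View pics/o7.png

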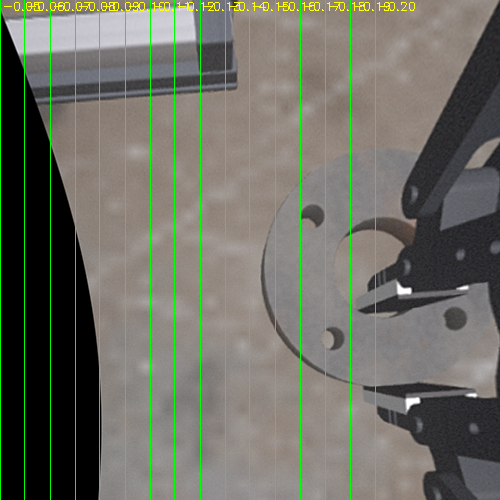

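Request:
{"fn": "jog_arm", "kwargs": {"plan": [[[-0.03, 0.2, 0, 0, 0, 0], [0, 0.4, 0, 0, 0, 0], [0, 0.4, 0, 0, 0, 0], [0, 0.4, 0, 0, 0, 0], [0, 0.4, 0, 0, 0, 0], [0, 0.3, 0, 0, 0, 0], [0, 0.2, 0, 0, 0, 0], [0, 0, 0, 0, 0, 0]]]}}

```text
time_s: 14.1
position: [0.5728, -0.1982, 0.0042]
tool_rot: [[-0.076, 0.997, -0.001], [0.997, 0.076, 0.0], [0.0, -0.001, -1.0]]
ft_force: [-2.7, 0.4, 6.5]
grip_width: 0.0297
```

```bash
python3 - <<'E'
from h import *
go([.6404,-.195,.004],94.4)
E
```

```text
pos [ 0.5728 -0.1982  0.0042] yaw 94.37 shift [-0.049  1.692  0.002] turn [-0.006 -0.003 -0.003] rows>= 2.0
F [-2.71  0.44  6.47] t 14.1 w 0.02970753611569576
```

Request:
{"fn": "jog_arm", "kwargs": {"plan": [[[-0.03, 0.2, 0, 0, 0, 0], [0, 0.25, 0, 0, 0, 0], [0, 0.25, 0, 0, 0, 0], [0, 0.25, 0, 0, 0, 0], [0, 0.15, 0, 0, 0, 0], [0, 0, 0, 0, 0, 0]]]}}

```text
time_s: 14.7
position: [0.6164, -0.1962, 0.0042]
tool_rot: [[-0.076, 0.997, -0.001], [0.997, 0.076, 0.0], [0.0, -0.001, -1.0]]
ft_force: [-4.0, 0.4, 7.7]
grip_width: 0.0297
```

```bash
python3 - <<'E'
from h import *
go([.6404,-.195,.004],94.4)
im,d,c=wshot('w8')
cv2.imwrite('pics/w8b.png',cv2.resize(im,(800,600))[:,:,::-1])
E
```

```text
pos [ 0.6164 -0.1962  0.0042] yaw 94.36 shift [-0.015  0.601  0.004] turn [-0.01  -0.003 -0.005] rows>= 1.0
F [-3.95  0.4   7.69] t 14.7 w 0.029726937309291563
```

View pics/w8b.png

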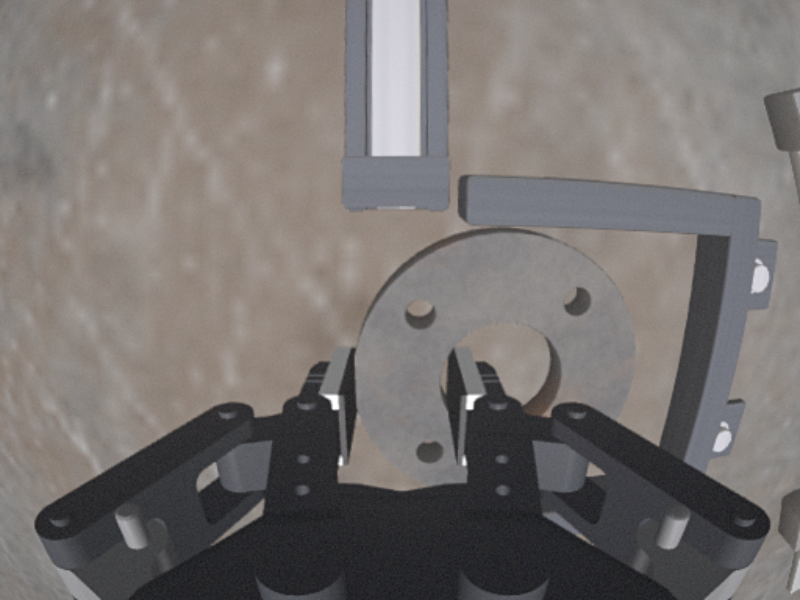

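Request:
{"fn": "jog_arm", "kwargs": {"plan": [[[0, 0.2, 0, 0, 0, 0], [0, 0.2, 0, 0, 0, 0], [0, 0.1, 0, 0, 0, 0], [0, 0.05, 0, 0, 0, 0], [0, 0, 0, 0, 0, 0]]]}}

```text
time_s: 15.25
position: [0.6376, -0.1946, 0.0042]
tool_rot: [[-0.076, 0.997, -0.003], [0.997, 0.076, 0.0], [0.001, -0.003, -1.0]]
ft_force: [-7.8, 0.0, 9.4]
grip_width: 0.0298
```

Request:
{"fn": "jog_arm", "kwargs": {"plan": [[[0, 0.06, 0, 0, 0, 0], [0, 0, 0, 0, 0, 0], [0, 0, 0, 0, 0, 0]]]}}

```text
time_s: 15.55
position: [0.6398, -0.1945, 0.0042]
tool_rot: [[-0.076, 0.997, -0.003], [0.997, 0.076, 0.0], [0.001, -0.003, -1.0]]
ft_force: [-7.7, -0.5, 8.5]
grip_width: 0.03
```

Request:
{"fn": "jog_arm", "kwargs": {"plan": [[[0, 0.06, 0, 0, 0, 0], [0, 0, 0, 0, 0, 0], [0, 0, 0, 0, 0, 0]]]}}

```text
time_s: 15.85
position: [0.6422, -0.1943, 0.0042]
tool_rot: [[-0.076, 0.997, -0.003], [0.997, 0.076, 0.0], [0.001, -0.003, -1.0]]
ft_force: [-7.8, -1.1, 7.7]
grip_width: 0.0294
```

```bash
python3 - <<'E'
from h import *
go([.6404,-.195,.004],94.4)
im,d,c=wshot('w9')
cv2.imwrite('pics/w9b.png',cv2.resize(im,(800,600))[:,:,::-1])
E
```

```text
pos [ 0.6422 -0.1943  0.0042] yaw 94.34 shift [-0.014 -0.047  0.005] turn [-0.019 -0.004 -0.007] rows>= 1.0
F [-7.83 -1.1   7.69] t 15.85 w 0.029445745267740818
```

View pics/w9b.png

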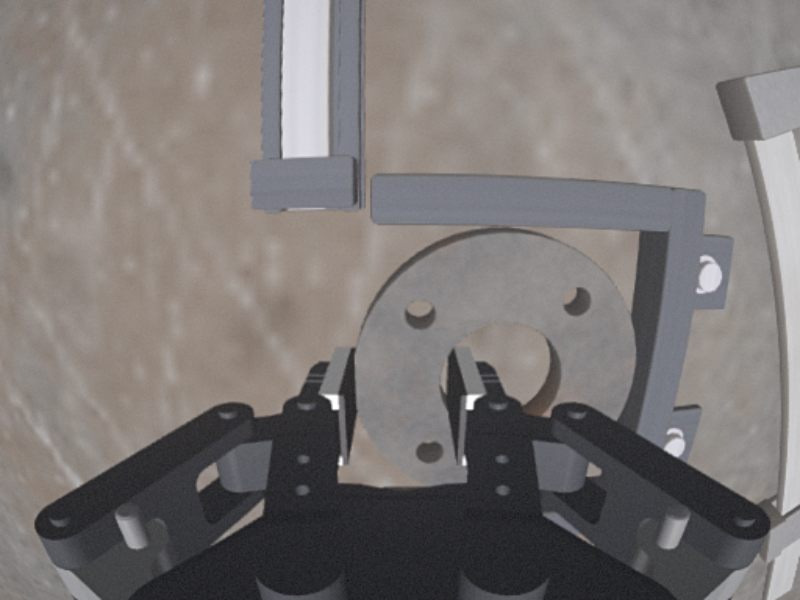

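Request:
{"fn": "jog_arm", "kwargs": {"plan": [[[0, 0.05, 0, 0, 0, 0], [0, 0, 0, 0, 0, 0], [0, 0, 0, 0, 0, 0]]]}}

```text
time_s: 16.2
position: [0.6439, -0.1942, 0.0042]
tool_rot: [[-0.076, 0.997, -0.004], [0.997, 0.076, 0.001], [0.001, -0.004, -1.0]]
ft_force: [-9.4, -1.3, 9.8]
grip_width: 0.0299
```

Request:
{"fn": "jog_arm", "kwargs": {"plan": [[[0, 0.04, 0, 0, 0, 0], [0, 0, 0, 0, 0, 0], [0, 0, 0, 0, 0, 0]]]}}

```text
time_s: 16.5
position: [0.644, -0.1942, 0.0041]
tool_rot: [[-0.076, 0.997, -0.007], [0.997, 0.076, 0.001], [0.001, -0.007, -1.0]]
ft_force: [-15.7, -1.7, 12.6]
grip_width: 0.0296
```

Request:
{"fn": "jog_arm", "kwargs": {"plan": [[[0, -0.03, 0, 0, 0, 0], [0, 0, 0, 0, 0, 0], [0, 0, 0, 0, 0, 0], [0, 0, 0, 0, 0, 0], [0, 0, 0, 0, 0, 0], [0, 0, 0, 0, 0, 0]]], "grip": 0.14}}

```text
time_s: 17.1
position: [0.6459, -0.1943, 0.0036]
tool_rot: [[-0.076, 0.997, 0.0], [0.997, 0.076, 0.0], [0.0, 0.0, -1.0]]
ft_force: [0.7, -0.2, -0.3]
grip_width: 0.0488
```

Request:
{"fn": "jog_arm", "kwargs": {"plan": [[[0, 0, -0.2, 0, 0, 0], [0, 0, -0.5, 0, 0, 0], [0, 0, -0.8, 0, 0, 0], [0, 0, -0.8, 0, 0, 0], [0, 0, -0.8, 0, 0, 0], [0, -0.4, -0.7, 0, 0, 0], [0, -0.4, -0.5, 0, 0, 0], [0, -0.4, 0, 0, 0, 0], [0, 0, 0, 0, 0, 0]]]}}

```text
time_s: 18.0
position: [0.5969, -0.1981, 0.1773]
tool_rot: [[-0.075, 0.997, 0.001], [0.997, 0.075, -0.001], [-0.001, 0.001, -1.0]]
ft_force: [0.4, 0.2, 0.1]
grip_width: 0.0486
```

```bash
python3 - <<'E'
from h import *
go([.6027,-.0315,.09],4.5)
im,d,c=wshot('w10')
cv2.imwrite('pics/w10b.png',cv2.resize(im,(800,600))[:,:,::-1])
o=ortho(im,c,.014,.57,.75,-.26,-.08,.0003)
cv2.imwrite('pics/o10.png',grid(o,.75,-.08,.0003,.01)[:,:,::-1])
E
```

```text
pos [ 0.5969 -0.1981  0.1773] yaw 94.28 shift [4.146 0.452 2.181] turn [ 1.0000e-02 -1.0000e-03  1.0447e+01] rows>= 5.0
F [0.45 0.2  0.07] t 18.0 w 0.048583865744133536
```

View pics/w10b.png

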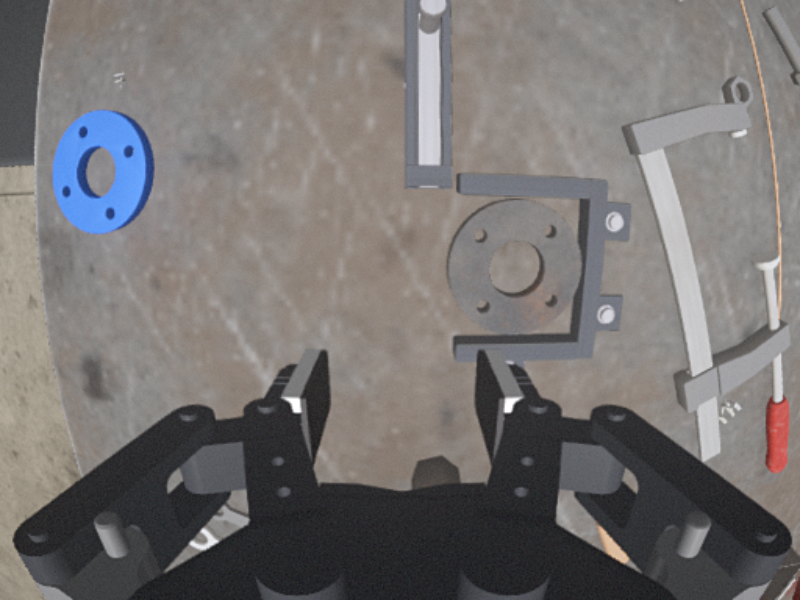

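Request:
{"fn": "jog_arm", "kwargs": {"plan": [[[0.7, 0.08, 0, 0, 0, 0], [0.7, 0.08, 0, 0, 0, 0], [0.7, 0.08, 0.1, 0, 0, 0], [0.7, 0.08, 0.2, 0, 0, 0], [0.7, 0.08, 0.3, 0, 0, 0], [0.65, 0.05, 0.3, 0, 0, 0], [0, 0, 0, 0, 0, 0.95], [0, 0, 0, 0, 0, 0.95], [0, 0, 0, 0, 0, 0.95], [0, 0, 0, 0, 0, 0.95]]], "grip": 0.2}}

```text
time_s: 19.05
position: [0.6039, -0.0307, 0.1392]
tool_rot: [[0.479, 0.878, -0.001], [0.878, -0.479, 0.0], [-0.0, -0.001, -1.0]]
ft_force: [-0.2, -0.4, -0.2]
grip_width: 0.0511
```

Request:
{"fn": "jog_arm", "kwargs": {"plan": [[[0, 0, 0, 0, 0, 0.95], [0, 0, 0, 0, 0, 0.95], [0, 0, 0, 0, 0, 0.95], [0, 0, 0, 0, 0, 0.95], [0, 0, 0, 0, 0, 0.95], [0, 0, 0, 0, 0, 0.95], [0, 0, 0, 0, 0, 0.95], [0, 0, 0, 0, 0, 0], [0, 0, 0, 0, 0, 0]]]}}

```text
time_s: 19.95
position: [0.6037, -0.0309, 0.1394]
tool_rot: [[0.997, 0.083, -0.0], [0.083, -0.997, 0.0], [-0.0, -0.0, -1.0]]
ft_force: [-0.5, 0.4, 0.2]
grip_width: 0.0514
```

```bash
python3 - <<'E'
from h import *
go([.6027,-.0315,.09],4.5)
im,d,c=wshot('w11')
o=ortho(im,c,.06,.54,.68,-.12,.05,.00025)
cv2.imwrite('pics/k11.png',grid(o,.68,.05,.00025,.01)[:,:,::-1])
E
```

```text
pos [ 0.6037 -0.0309  0.1394] yaw 4.75 shift [-0.025  0.012  1.235] turn [-0.002  0.003  0.029] rows>= 2.0
F [-0.51  0.43  0.18] t 19.95 w 0.05140958288948269
```

View pics/k11.png

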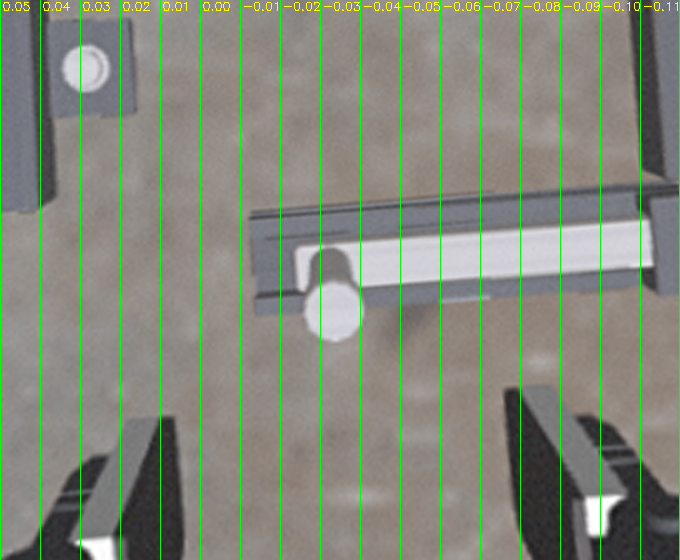

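Request:
{"fn": "jog_arm", "kwargs": {"plan": [[[-0.03, 0.04, 0.6, 0, 0, 0], [0, 0, 0.6, 0, 0, 0], [0, 0, 0.6, 0, 0, 0], [0, 0, 0.5, 0, 0, 0], [0, 0, 0.43, 0, 0, 0], [0, 0, 0, 0, 0, 0], [0, 0, 0, 0, 0, 0]]]}}

```text
time_s: 20.7
position: [0.6026, -0.0328, 0.0309]
tool_rot: [[0.997, 0.08, 0.0], [0.08, -0.997, -0.0], [0.0, 0.0, -1.0]]
ft_force: [0.2, 0.1, 0.0]
grip_width: 0.0512
```

Request:
{"fn": "jog_arm", "kwargs": {"plan": [[[0, 0, 0, 0, 0, 0], [0, 0, 0, 0, 0, 0], [0, 0, 0, 0, 0, 0], [0, 0, 0, 0, 0, 0], [0, 0, 0, 0, 0, 0], [0, 0, 0, 0, 0, 0]]], "grip": -1, "squeeze": 20}}

```text
time_s: 21.3
position: [0.6027, -0.0329, 0.0314]
tool_rot: [[0.997, 0.079, 0.002], [0.079, -0.997, -0.0], [0.002, 0.0, -1.0]]
ft_force: [-0.3, 0.7, 6.5]
grip_width: 0.015
```

Request:
{"fn": "jog_arm", "kwargs": {"plan": [[[0, 0.2, 0, 0, 0, 0], [0, 0.3, 0, 0, 0, 0], [0, 0.3, 0, 0, 0, 0], [0, 0.3, 0, 0, 0, 0], [0, 0.3, 0, 0, 0, 0], [0, 0.2, 0, 0, 0, 0], [0, 0.1, 0, 0, 0, 0], [0, 0, 0, 0, 0, 0]]]}}

```text
time_s: 22.1
position: [0.608, -0.1015, 0.0314]
tool_rot: [[0.997, 0.078, 0.001], [0.078, -0.997, -0.001], [0.001, 0.001, -1.0]]
ft_force: [-1.4, -1.8, 6.3]
grip_width: 0.0149
```

Request:
{"fn": "jog_arm", "kwargs": {"plan": [[[0, 0.1, 0, 0, 0, 0], [0, 0.08, 0, 0, 0, 0], [0, 0, 0, 0, 0, 0]]]}}

```text
time_s: 22.4
position: [0.6086, -0.1083, 0.0315]
tool_rot: [[0.997, 0.079, 0.001], [0.079, -0.997, -0.001], [0.001, 0.001, -1.0]]
ft_force: [-1.7, -1.3, 5.5]
grip_width: 0.0146
```

Request:
{"fn": "jog_arm", "kwargs": {"plan": [[[0, 0, 0, 0, 0, 0], [0, 0, 0, 0, 0, 0], [0, 0, 0, 0, 0, 0], [0, 0, 0, 0, 0, 0], [0, 0, -0.7, 0, 0, 0], [0, 0, -0.8, 0, 0, 0], [-0.3, 0, -0.9, 0, 0, 0], [-0.3, 0, -0.9, 0, 0, 0], [-0.5, 0, -0.8, 0, 0, 0], [0, 0, 0, 0, 0, 0]]], "grip": 0.2}}

```text
time_s: 23.4
position: [0.5644, -0.1117, 0.1991]
tool_rot: [[0.997, 0.078, 0.007], [0.078, -0.997, -0.003], [0.007, 0.004, -1.0]]
ft_force: [0.6, -0.9, 0.2]
grip_width: 0.0512
```

```bash
python3 - <<'E'
from h import *
im,d,c=wshot('w12');print(env.observe()['ft_force'])
yaw=np.radians(4.5)
o=ortho(im,c,.014,.42,.74,-.3,.2,.000625)
cv2.imwrite('pics/o12.png',grid(o,.74,.2,.000625)[:,:,::-1])
im,d=shot('top','top2');c=im[110:260,120:370]; cv2.imwrite('pics/tc2.png',cv2.resize(c,None,fx=3.2,fy=3.2,interpolation=cv2.INTER_CUBIC)[:,:,::-1])
E
```

```text
[ 0.63429638  0.11369536 -0.36614001]
```

View pics/o12.png

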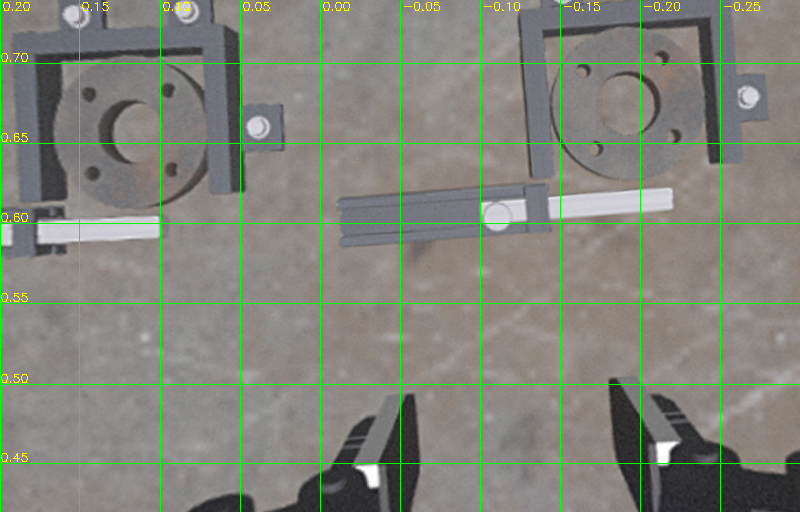

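View pics/tc2.png

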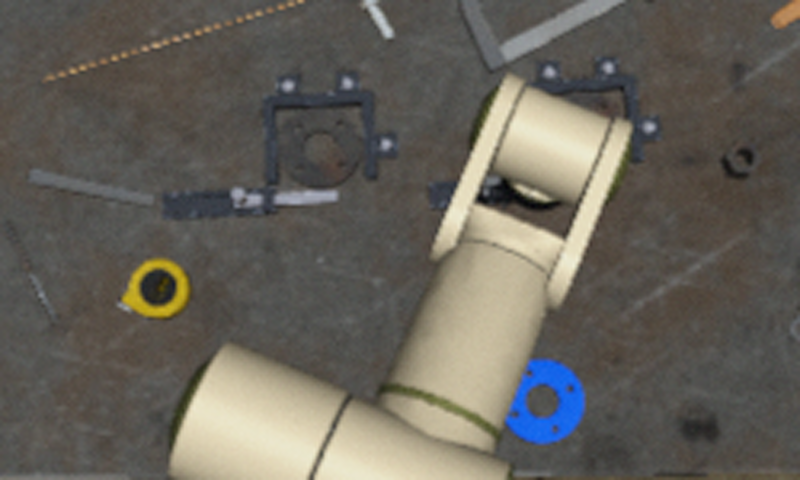

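```bash
python3 -c "
from h import *
print(env.observe()['ft_force'],close_job())"
```

```text
the job is handed in; nothing more can be done
[-0.05472257  0.04347113 -0.08523182] None
```

I drew the empty right-hand nest's bolt to its stop, slid the loose rusty flange along the bench into that nest, and shut the bolt behind it. To slide it, I gripped its ring wall with one finger in the bore and kept the height constant. I handed the job in at about 23.5 s of the allowed 67 s; the interface gives no verdict.

**What the last checks showed:**
- **Flange:** it was pressed against the back face, with about 16 N of contact force and no further travel. The last wrist image puts its centre about 2–3 mm past the nest origin in x and within 1 mm in y. The geometry allows only about +1 mm in x, so I take the rest as measuring error.
- **Bolt:** shut to about 2–4 mm, judged from the knob travel and the image.
- **Other nest:** its flange and bolt look unmoved.
- **Bystanders:** the tape measure and hexagonal coupling look unmoved in the last top view. I did not check the chisel separately; the piece I took for it, left of the other nest, looks unmoved.
- **Blue look-alikes:** I never moved near them on purpose. The arm hid one of them in the last top view, so I could not check it at the end.
- **Robot:** the gripper was raised clear, with near-zero wrist force.

No check failed. One measurement differed from the description: the bore measured about 39 mm instead of the stated 30 mm.

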